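# Hold up the fullest sugar tin, put the low ones on the tray for refilling

## Task

Three identical closed steel tins of sugar stand on the counter: heft them to feel which one is the heaviest. Stand the two lighter ones upright on the steel tray for refilling, and finish holding the heaviest up in the gripper, upright, its bottom at least 10 cm clear of the counter; do not put it down or let go. Keep the tins upright throughout, set them down rather than dropping them, and leave everything else on the counter where it is.

Things in the scene. Friction and masses are not known exactly. Their poses are not given: they have to be found in the camera images.
- tin_a_mid (a point): one of three identical closed stainless-steel tins (round canister with slip-over lid; they look alike and only their weight differs): 62 mm diameter, 120 mm tall, straight sides, flat lid flush with the sides, the lid does not come off. Mass anywhere from 120 to 520 g; the heaviest is at least 130 g heavier than either of the others. Starts upright on the counter. This point is its centre, 60 mm above its underside; z is its own axis, up
- tin_b_mid (a point): one of three identical closed stainless-steel tins (round canister with slip-over lid; they look alike and only their weight differs): 62 mm diameter, 120 mm tall, straight sides, flat lid flush with the sides, the lid does not come off. Mass anywhere from 120 to 520 g; the heaviest is at least 130 g heavier than either of the others. Starts upright on the counter. This point is its centre, 60 mm above its underside; z is its own axis, up
- tin_c_mid (a point): one of three identical closed stainless-steel tins (round canister with slip-over lid; they look alike and only their weight differs): 62 mm diameter, 120 mm tall, straight sides, flat lid flush with the sides, the lid does not come off. Mass anywhere from 120 to 520 g; the heaviest is at least 130 g heavier than either of the others. Starts upright on the counter. This point is its centre, 60 mm above its underside; z is its own axis, up
- tray: rectangular steel serving tray lying on the counter, fixed there, empty at the start: 360 mm along its x, 240 mm along its y, floor 4 mm thick, upright rim 16 mm high all round (walls 4 mm), a loop handle rising to 46 mm on each short end. Origin at the centre of its underside, so the inner floor is 4 mm above the origin; z up
- scoop_mid (a point): red plastic scoop lying on the counter, about 150 mm long, 50 mm wide, 40 mm high; leave alone. Point at its middle
- pan_lid_mid (a point): stainless saucepan lid with black knob lying flat, 150 mm diameter, 42 mm high; leave alone. Point on its axis 20 mm up
- cruet_mid (a point): small glass oil cruet with stopper, 62 mm diameter, 118 mm tall; leave alone. Point on its axis 60 mm up
- tumbler_mid (a point): open steel tumbler, 64 mm diameter, 80 mm tall; leave alone. Point on its axis 40 mm up
- katori_mid (a point): small open steel bowl, 90 mm diameter, 38 mm tall; leave alone. Point on its axis 19 mm up
- spoon_mid (a point): steel spoon lying flat, 140 mm long; leave alone. Point at its middle
Mind the look-alikes: they are no part of the job. What is shaped like the part that bears tin_a_mid but pink is not meant.

How it is judged:
By the outcome, as a careful person would: the job done as asked, in the order asked, and still so for the second after the job is handed in, while the arm keeps its last pose, push and grip.
It also fails if it takes over 72 s, if anything falls off the work surface, if the arm or the gripper's body presses on something with over 40 N, if the wrist force passes 120 N, or if a joint passes its speed limit or range.

## Robot

A 6-joint arm with a two-finger parallel gripper is mounted at the origin on the work surface. World frame = base frame: x ahead of the robot, y to its left, z up, the work surface at z = 0. Lengths are in mm, angles in degrees, forces in N, time in s.
With the tool pointing down it reaches from about 300 to 850 mm from the base axis. Payload 4.2 kg.
Tool frame: the origin (TCP) lies between the finger pads; the fingertips stand 11 mm ahead of it and the grasp point (between the pads) lies 8 mm behind it (env.tips_ahead is the distance from the TCP to the fingertips, in mm); z points along the fingers, y is the line along which they close (so a half turn about z gives the same grasp; the last joint's range is limited). The gripper opens to 91 mm and grips with 3 to 60 N. Pads are 32 mm wide; open, the fingers measure 118 mm over their backs; the gripper's body (76 mm by 178 mm) begins 60 mm behind the grasp point.
Start: joints at [-65.776, 18.312, 89.639, -0, 72.044, -1.146], TCP at [246.376, -519.558, 224.976] pointing down, gripper open.
Joint ranges: [-177.97, 177.97], [-48.28, 115.42], [12.27, 149.76], [-77.06, 257.06], [2.81, 150.46], [-146.56, 146.56]. Speed limits (degrees/s): [147.25, 147.25, 180, 180, 180, 180].

## Interface

Orientations are given as [roll, pitch, yaw] about the fixed x, y, z axes, in that order (R = Rz(yaw) Ry(pitch) Rx(roll)).
In Python, from workcell import env, cams gives the robot as it stands.
- The arm moves only by the tool step_arm, never from a script. Its arguments are lists of equal length, an entry for each row: "linear": the shift along the tool's x, y, z in units of 30 cm (1.0 is 30 cm), a list of three; "turn": the turn about the tool's z in units of 360 degrees (1.0 is 360 degrees). In form: {"linear": [[tx, ty, tz], ...], "turn": [turn, ...]}. A call has 1 to 20 rows; each row is the pose to reach, as a shift and turn from the pose commanded when the call began, along the tool's axes at that moment, turning the shorter way round; what a row does not reach only later rows make up. A row lasts 1/8 s, in which the tool goes at most 62.5 mm and 10.7 degrees, less where a joint would pass 70% of its speed; a pose out of reach is approached as far as the arm can. A call with a number of a shift or a turn outside -1 to 1 is refused whole. A call with a gripper value outside its range is refused whole. "fingers" is the closure, from -1 (fully open) to 1 (shut), so that 0 is half open, set as the call begins (left out, the last holds). The fingers move at their own pace and stop on an object; "force" is the grip in N (left out, the last holds). Time passes only in rows, so rows that repeat a pose let the fingers close. It gives the time, the measured TCP pose, the force, the opening and the grip force at its end, in the units of the state.
- env.state(): the state, without advancing time (a new reading comes with each control period).
- cams.grab_frame(name): name is "scene" or "side" or "wrist"; returns a dict with "color" (384x512x3 uint8, blue, green, red), "fx", "fy", "cx", "cy" (pixels), "extrinsics" (4x4, takes a point from camera to world coordinates); the wrist camera has in their place "tool_from_camera" (4x4, takes a point from camera to tool coordinates, whose origin is the TCP and whose axes are the flange's). Camera axes: x right, y down, z forward; pixel columns grow to the right and rows downward; lengths in mm; the calibration is good to about 2 mm. A picture is of the moment at which its call begins: read the wrist's pose just before it. There is no depth.
- env.job_done(): hands the job in; it is judged then, once.
The state is a dict: "time_s": time; "qpos": joint angles; "qvel": joint speeds; "effort": joint torques, N m; "ee_pos": TCP position; "ee_rot": TCP orientation; "force": force on the tool from outside, world axes, zero at the start; "torque": the same for the moment, N m; "gripper_width": finger opening in mm; "gripper_force": force on a finger pad.
Only numpy, scipy, OpenCV 4.12 (cv2) and the standard library are available. Lean on these libraries where they do the work, as an engineer would, in place of code of your own. Each camera call takes 0.05 s, during which the arm holds its last target. There are 200 camera calls.

## Working session

There is one attempt and no reset: what is moved stays moved. The work goes in short steps, Python scripts to look and compute and a tool call to move; the robot and the scene stay as the last step left them, time stands still between calls to the robot, and variables do not carry over. Pictures are saved under pics/ and viewed, at most 10 in all, crops included, and the job is handed in when it is done.

Besides the shell and the picture viewer there is one more tool, called after "Call:" as name(argument=value, ...) on one line, values as JSON. step_arm: Moves the arm, as the interface text tells. Its arguments: {"type":"object","properties":{"linear":{"type":"array"},"turn":{"type":"array"},"fingers":{"type":"number"},"force":{"type":"number"}},"required":["linear","turn"]}

```bash
ls; mkdir -p pics; python3 - <<'E'
from workcell import env,cams
import cv2,numpy as np
print(env.state())
for n in("scene","side"):
    f=cams.grab_frame(n);cv2.imwrite(f"pics/{n}0.png",f["color"]);np.savez(f"{n}0.npz",**f)
    print(f["fx"],f["fy"],f["cx"],f["cy"],f["extrinsics"].round(3).tolist())
a=cv2.imread("pics/scene0.png");b=cv2.imread("pics/side0.png")
cv2.imwrite("pics/scene1.png",cv2.resize(a,(800,600),interpolation=2));cv2.imwrite("pics/side1.png",cv2.resize(b,(800,600),interpolation=2))
E
```

```text
pics
{'time_s': 0.0, 'qpos': array([-6.57759990e+01,  1.83536055e+01,  8.97064508e+01,  9.46204058e-04,
        7.20428066e+01, -1.14693626e+00]), 'qvel': array([-0.07487789,  0.09491199, -0.06721128,  0.05229177, -0.05079967,
       -0.05534088]), 'effort': array([-1.14808404e-04, -4.12463379e+01, -2.31975567e+01,  7.25722150e-02,
        4.55878582e-02, -1.36813055e-04]), 'ee_pos': array([ 246.17392459, -519.10835707,  224.10026034]), 'ee_rot': array([-1.79897176e+02, -2.95835697e-03,  2.53706421e+01]), 'force': array([-0.5012238 , -0.15986331, -0.37982397]), 'torque': array([-0.00269379,  0.01942372,  0.04975789]), 'gripper_force': 0.0, 'gripper_width': 91.16208796953158}
417.45337971552425 417.45337971552425 247.80449373885386 191.7401490796694 [[-0.611, 0.557, -0.563, 1260.55], [0.792, 0.425, -0.439, 612.984], [-0.005, -0.714, -0.701, 924.538], [0.0, 0.0, 0.0, 1.0]]
380.5043256705746 380.5043256705746 252.52950151651456 189.07070125763104 [[-0.954, -0.135, 0.266, 294.308], [-0.298, 0.487, -0.821, 887.374], [-0.018, -0.863, -0.505, 566.004], [0.0, 0.0, 0.0, 1.0]]
```

View pics/scene1.png

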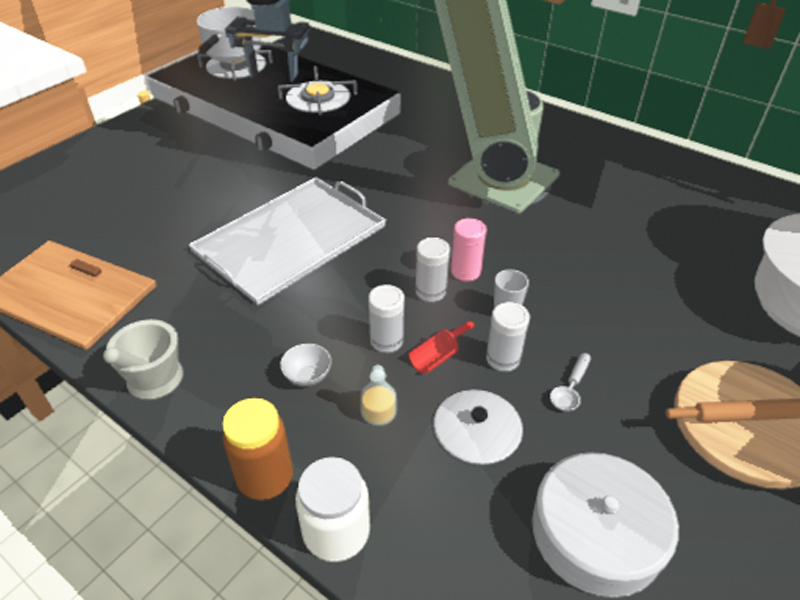

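View pics/side1.png

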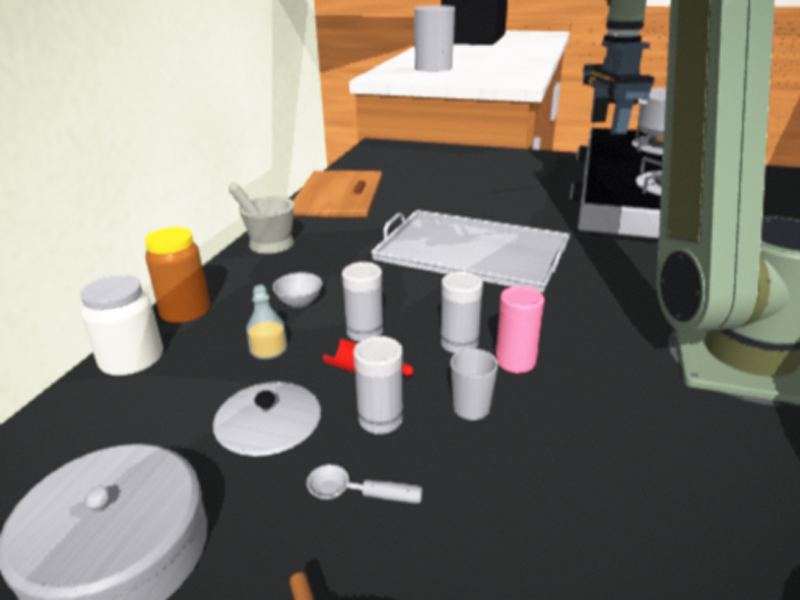

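The scene view shows white-lidded tins with lids at (432,248), (386,296) and (510,317). The pink decoy is at (470,230), the tumbler at (511,280), and the tray spans (190..385,180..300). In the side view the tin lids are at (363,272), (462,283) and (379,349).

```bash
cat > h.py <<'E'
import numpy as np
def cast(n,px,z,s=0.64):
    f=np.load(f"{n}0.npz");E=f["extrinsics"]
    d=E[:3,:3]@np.array([(px[0]*s-f["cx"])/f["fx"],(px[1]*s-f["cy"])/f["fy"],1])
    return (E[:3,3]+d*(z-E[2,3])/d[2])[:2].round(0)
E
python3 - <<'E'
from h import cast
S=dict(A=((432,248),(462,283),120),B=((386,296),(363,272),120),C=((510,317),(379,349),120),pink=((470,229),(521,297),120),
tumbler=((511,280),(474,363),80),katori=((306,358),(298,285),38),cruet=((377,374),(261,293),115),lid=((480,413),(265,400),40),scoopL=((423,360),(345,352),20),scoopR=((471,325),(408,370),15),spoon1=((565,400),(328,481),5),spoon2=((584,360),(420,492),5))
for k,(a,b,z) in S.items(): print(k,cast("scene",a,z),cast("side",b,z))
for p in((318,180),(385,222),(260,300),(190,247)): print("tray",cast("scene",p,16))
for p in((416,213),(569,237),(550,284),(374,252)): print("trayside",cast("side",p,16))
E
```

```text
A [450.  91.] [440.  99.]
B [608. 102.] [599. 106.]
C [520. 302.] [508. 299.]
pink [357. 118.] [349. 118.]
tumbler [397. 239.] [393. 242.]
katori [753.  34.] [753.  41.]
cruet [753. 196.] [730. 202.]
lid [668. 343.] [657. 348.]
scoopL [618. 193.] [604. 189.]
scoopR [487. 213.] [498. 200.]
spoon1 [531. 435.] [534. 426.]
spoon2 [428. 421.] [422. 411.]
tray [ 303. -346.]
tray [ 335. -113.]
tray [ 685. -156.]
tray [ 661. -396.]
trayside [ 650. -392.]
trayside [ 293. -347.]
trayside [ 315. -124.]
trayside [ 679. -166.]
```

Call:
step_arm(linear=[[0.86,-0.83,-0.21],[0.86,-0.83,-0.21],[0.86,-0.83,-0.21],[0.86,-0.83,-0.21],[0.86,-0.83,-0.21],[0.86,-0.83,-0.21],[0.86,-0.83,-0.21]], turn=[0,0,0,0,0,0,0], fingers=-1, force=25)

```text
time_s: 0.98
ee_pos: [373.6, -181.5, 288.5]
ee_rot: [180.0, -0.1, 25.7]
force: [-0.9, -0.9, -0.2]
gripper_width: 91.1
gripper_force: 0.0
```

Call:
step_arm(linear=[[0.86,-0.83,-0.21],[0.86,-0.83,-0.21],[0.86,-0.83,-0.21],[0.86,-0.83,-0.21],[0.86,-0.83,-0.21],[0.86,-0.83,-0.21],[0.86,-0.83,-0.21],[0.86,-0.83,-0.21],[0.86,-0.83,-0.21]], turn=[0.11,0.11,0.11,0.11,0.11,0.11,0.11,0.11,0.11])

```text
time_s: 2.1
ee_pos: [499.1, 150.0, 350.2]
ee_rot: [179.9, 0.1, -14.3]
force: [-0.3, 0.6, -0.1]
gripper_width: 91.0
gripper_force: 0.0
```

```bash
python3 - <<'E'
from workcell import env,cams
import cv2,numpy as np
s=env.state();print(s)
f=cams.grab_frame("wrist");print(f["tool_from_camera"].round(3).tolist(),f["fx"],f["cx"],f["cy"])
np.savez("wrist0.npz",pos=s["ee_pos"],rot=s["ee_rot"],**f)
cv2.imwrite("pics/w1.png",cv2.resize(f["color"],(800,600),interpolation=2))
E
```

```text
{'time_s': 2.1, 'qpos': array([ 1.55006483e+01,  1.03720631e+01,  8.27051736e+01, -5.63745038e-02,
        8.70293312e+01,  1.19807136e+02]), 'qvel': array([-0.6006388 , -0.74283512,  0.28170975,  0.27283348, -0.04483958,
        0.22769979]), 'effort': array([ 6.26239758e-01, -3.47290957e+01, -2.51042855e+01,  3.03798413e-02,
       -1.12687319e-01, -4.54057430e-03]), 'ee_pos': array([499.0516435 , 150.00836958, 350.21923742]), 'ee_rot': array([ 1.79898180e+02,  6.44882876e-02, -1.43035707e+01]), 'force': array([-0.34054709,  0.5762021 , -0.08135958]), 'torque': array([ 0.09295288, -0.00177099,  0.06682896]), 'gripper_force': 0.0, 'gripper_width': 91.01642190009981}
[[0.001, -0.962, -0.272, 76.221], [1.0, 0.001, -0.0, -0.821], [0.0, -0.272, 0.962, -159.987], [0.0, 0.0, 0.0, 1.0]] 302.5216201545892 253.2687890185804 190.44067735484956
```

View pics/w1.png

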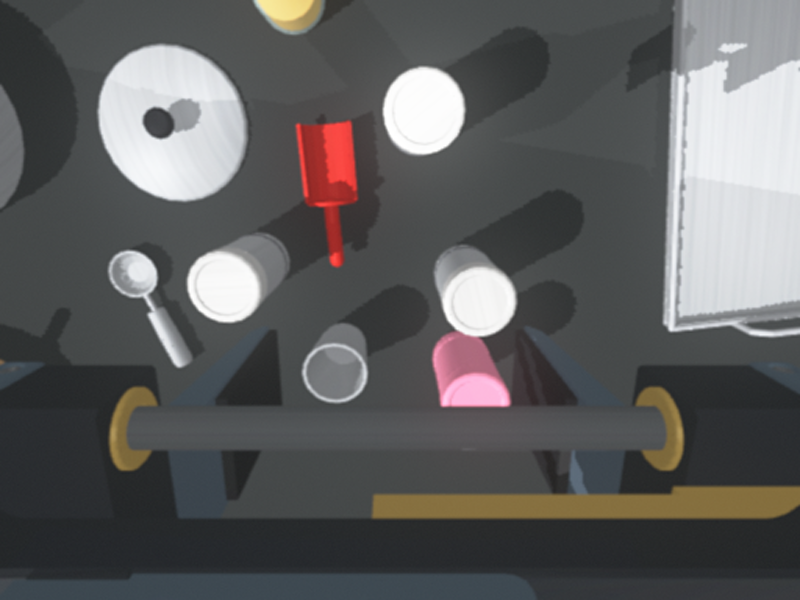

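The wrist view shows lids at (424,110) for B, (227,286) for C and (479,298) for A. The pink can is next to A at (475,388). The tray's left edge is at x≈670.

```bash
cat >> h.py <<'E'
from scipy.spatial.transform import Rotation as Ro
def wcast(f,px,z,s=0.64):
    R=Ro.from_euler("xyz",f["rot"],degrees=True).as_matrix();T=f["tool_from_camera"]
    d=R@T[:3,:3]@np.array([(px[0]*s-f["cx"])/f["fx"],(px[1]*s-f["cy"])/f["fy"],1])
    o=f["pos"]+R@T[:3,3]
    return (o+d*(z-o[2])/d[2])[:2].round(1)
def rel(x0,y0,z0,yaw,x,y,z):
    c,s=np.cos(np.radians(yaw)),np.sin(np.radians(yaw));dx,dy=x-x0,y-y0
    return (np.array([c*dx+s*dy,s*dx-c*dy,z0-z])/300).round(3)
E
python3 - <<'E'
from h import *
f=np.load("wrist0.npz")
for k,p in dict(A=(479,298),B=(424,110),C=(227,286),pink=(475,388)).items(): print(k,wcast(f,p,120))
print("tumbler",wcast(f,(335,373),80))
for p in((668,328),(683,0)): print(wcast(f,p,16))
w=[wcast(f,p,120) for p in((479,298),(424,110),(227,286))]
x,y,z=499,150,350
for q in w:
    print(rel(x,y,z,-14.2,q[0],q[1],200)); x,y=q;z=200
E
```

```text
A [447.9  89.8]
B [606.2 100.8]
C [511.3 295.7]
pink [365.5 110.3]
tumbler [394.4 239.1]
[ 328.9 -117.6]
[ 648.5 -161.1]
[-0.116  0.236  0.5  ]
[ 0.503 -0.165  0.   ]
[-0.466 -0.552  0.   ]
```

Call:
step_arm(linear=[[-0.116,0.236,0.5],[-0.116,0.236,0.5],[-0.116,0.236,0.5],[-0.116,0.236,0.5],[-0.116,0.236,0.5],[-0.116,0.236,0.6],[-0.116,0.236,0.7],[-0.116,0.236,0.8],[-0.116,0.236,0.89],[-0.116,0.236,0.89],[-0.116,0.236,0.89]], turn=[0,0,0,0,0,0,0,0,0,0,0])

```text
time_s: 3.52
ee_pos: [450.3, 92.0, 85.7]
ee_rot: [-179.9, -0.2, -14.2]
force: [0.1, -0.5, -1.1]
gripper_width: 91.1
gripper_force: 0.0
```

Call:
step_arm(linear=[[0,0,0],[0,0,0],[0,0,0],[0,0,0],[0,0,0],[0,0,0]], turn=[0,0,0,0,0,0], fingers=1, force=35)

```text
time_s: 4.28
ee_pos: [448.3, 91.3, 84.2]
ee_rot: [180.0, -0.0, -14.2]
force: [-0.8, -3.0, 4.2]
gripper_width: 62.3
gripper_force: 34.8
```

Call:
step_arm(linear=[[0,0,-0.05],[0,0,-0.1],[0,0,-0.15],[0,0,-0.2],[0,0,-0.2],[0,0,-0.2],[0,0,-0.2],[0,0,-0.2],[0,0,-0.2]], turn=[0,0,0,0,0,0,0,0,0])

```text
time_s: 5.4
ee_pos: [448.0, 91.4, 143.7]
ee_rot: [180.0, 0.0, -14.2]
force: [0.4, -0.1, -1.7]
gripper_width: 62.3
gripper_force: 34.7
```

Call:
step_arm(linear=[[0,0,0],[0,0,0]], turn=[0,0])

```text
time_s: 5.65
ee_pos: [448.1, 91.4, 143.9]
ee_rot: [180.0, -0.0, -14.2]
force: [-0.1, -0.2, -1.8]
gripper_width: 61.8
gripper_force: 34.7
```

Call:
step_arm(linear=[[0,0,0],[0,0,0]], turn=[0,0])

```text
time_s: 5.9
ee_pos: [448.1, 91.4, 143.9]
ee_rot: [180.0, -0.0, -14.2]
force: [-0.2, -0.9, -1.0]
gripper_width: 62.2
gripper_force: 34.7
```

Call:
step_arm(linear=[[0,0,0],[0,0,0]], turn=[0,0])

```text
time_s: 6.15
ee_pos: [448.1, 91.4, 143.9]
ee_rot: [180.0, -0.0, -14.2]
force: [0.2, -0.4, -1.2]
gripper_width: 62.2
gripper_force: 34.7
```

Call:
step_arm(linear=[[0,0,0.08],[0,0,0.14],[0,0,0.17],[0,0,0.19],[0,0,0.2],[0,0,0.2],[0,0,0.2]], turn=[0,0,0,0,0,0,0])

```text
time_s: 7.02
ee_pos: [448.3, 91.5, 84.2]
ee_rot: [-180.0, -0.0, -14.2]
force: [0.7, 0.3, -1.5]
gripper_width: 61.9
gripper_force: 34.8
```

Call:
step_arm(linear=[[0,0,0],[0,0,0],[0,0,0],[0,0,0],[0,0,0]], turn=[0,0,0,0,0], fingers=-1)

```text
time_s: 7.65
ee_pos: [448.1, 91.4, 84.0]
ee_rot: [180.0, -0.0, -14.2]
force: [-0.6, -0.4, -0.2]
gripper_width: 91.4
gripper_force: 0.0
```

Call:
step_arm(linear=[[0,0,-0.12],[0,0,-0.28],[0,0,-0.4],[0,0,-0.4],[0.17,-0.055,-0.4],[0.34,-0.11,-0.4],[0.503,-0.16,-0.4],[0.503,-0.16,-0.4],[0.503,-0.16,-0.4],[0.503,-0.16,-0.25],[0.503,-0.16,-0.12],[0.503,-0.16,0],[0.503,-0.16,0],[0.503,-0.16,0]], turn=[0,0,0,0,0,0,0,0,0,0,0,0,0,0])

```text
time_s: 9.4
ee_pos: [606.4, 101.0, 85.6]
ee_rot: [-180.0, -0.1, -14.2]
force: [-0.0, -0.2, 0.1]
gripper_width: 91.7
gripper_force: 0.0
```

Call:
step_arm(linear=[[0,0,0],[0,0,0],[0,0,0],[0,0,0],[0,0,0],[0,0,0]], turn=[0,0,0,0,0,0], fingers=1)

```text
time_s: 10.15
ee_pos: [606.4, 100.7, 84.4]
ee_rot: [-180.0, -0.0, -14.2]
force: [-0.7, -1.1, 4.2]
gripper_width: 61.5
gripper_force: 35.0
```

Call:
step_arm(linear=[[0,0,-0.05],[0,0,-0.1],[0,0,-0.15],[0,0,-0.2],[0,0,-0.2],[0,0,-0.2],[0,0,-0.2],[0,0,-0.2],[0,0,-0.2]], turn=[0,0,0,0,0,0,0,0,0])

```text
time_s: 11.28
ee_pos: [606.1, 100.9, 143.6]
ee_rot: [180.0, 0.0, -14.2]
force: [-0.6, -0.5, -2.5]
gripper_width: 61.7
gripper_force: 35.0
```

Call:
step_arm(linear=[[0,0,0],[0,0,0]], turn=[0,0])

```text
time_s: 11.52
ee_pos: [606.2, 100.9, 143.9]
ee_rot: [180.0, -0.0, -14.2]
force: [-0.4, 0.1, -2.3]
gripper_width: 61.6
gripper_force: 35.0
```

Call:
step_arm(linear=[[0,0,0],[0,0,0]], turn=[0,0])

```text
time_s: 11.78
ee_pos: [606.2, 100.9, 143.9]
ee_rot: [180.0, -0.0, -14.2]
force: [-0.1, -0.3, -2.6]
gripper_width: 61.5
gripper_force: 35.0
```

Call:
step_arm(linear=[[0,0,0],[0,0,0]], turn=[0,0])

```text
time_s: 12.02
ee_pos: [606.2, 100.9, 143.9]
ee_rot: [180.0, -0.0, -14.2]
force: [0.9, 0.9, -2.8]
gripper_width: 61.7
gripper_force: 35.0
```

Call:
step_arm(linear=[[0,0,0.08],[0,0,0.14],[0,0,0.17],[0,0,0.19],[0,0,0.2],[0,0,0.2],[0,0,0.2]], turn=[0,0,0,0,0,0,0])

```text
time_s: 12.9
ee_pos: [606.6, 100.9, 84.5]
ee_rot: [-180.0, -0.1, -14.2]
force: [-0.5, 0.4, -0.5]
gripper_width: 61.1
gripper_force: 35.0
```

Call:
step_arm(linear=[[0,0,0],[0,0,0],[0,0,0],[0,0,0],[0,0,0]], turn=[0,0,0,0,0], fingers=-1)

```text
time_s: 13.52
ee_pos: [606.2, 100.9, 83.9]
ee_rot: [180.0, -0.0, -14.2]
force: [-1.1, 1.2, 0.6]
gripper_width: 90.9
gripper_force: 0.0
```

Call:
step_arm(linear=[[0,0,-0.12],[0,0,-0.28],[0,0,-0.4],[0,0,-0.4],[-0.1,-0.12,-0.4],[-0.21,-0.25,-0.4],[-0.33,-0.39,-0.4],[-0.466,-0.552,-0.4],[-0.466,-0.552,-0.4],[-0.466,-0.552,-0.4],[-0.466,-0.552,-0.25],[-0.466,-0.552,-0.12],[-0.466,-0.552,0],[-0.466,-0.552,0],[-0.466,-0.552,0]], turn=[0,0,0,0,0,0,0,0,0,0,0,0,0,0,0])

```text
time_s: 15.4
ee_pos: [512.7, 295.2, 85.0]
ee_rot: [-179.9, -0.1, -14.3]
force: [0.4, 0.4, 0.7]
gripper_width: 91.3
gripper_force: 0.0
```

Call:
step_arm(linear=[[0,0,0],[0,0,0],[0,0,0],[0,0,0],[0,0,0],[0,0,0]], turn=[0,0,0,0,0,0], fingers=1)

```text
time_s: 16.15
ee_pos: [512.0, 296.6, 84.7]
ee_rot: [-179.9, -0.1, -14.2]
force: [0.5, 3.0, 5.3]
gripper_width: 61.3
gripper_force: 35.0
```

Call:
step_arm(linear=[[0,0,-0.05],[0,0,-0.1],[0,0,-0.15],[0,0,-0.2],[0,0,-0.2],[0,0,-0.2],[0,0,-0.2],[0,0,-0.2],[0,0,-0.2]], turn=[0,0,0,0,0,0,0,0,0])

```text
time_s: 17.27
ee_pos: [511.3, 295.7, 143.6]
ee_rot: [180.0, 0.0, -14.2]
force: [-0.5, 0.2, -3.3]
gripper_width: 61.7
gripper_force: 34.9
```

Call:
step_arm(linear=[[0,0,0],[0,0,0]], turn=[0,0])

```text
time_s: 17.52
ee_pos: [511.4, 295.7, 143.9]
ee_rot: [180.0, -0.0, -14.2]
force: [0.1, 0.0, -5.3]
gripper_width: 61.5
gripper_force: 34.9
```

Call:
step_arm(linear=[[0,0,0],[0,0,0]], turn=[0,0])

```text
time_s: 17.77
ee_pos: [511.3, 295.7, 143.9]
ee_rot: [180.0, -0.0, -14.2]
force: [-0.1, 0.2, -3.4]
gripper_width: 61.7
gripper_force: 34.9
```

Call:
step_arm(linear=[[0,0,0],[0,0,0]], turn=[0,0])

```text
time_s: 18.02
ee_pos: [511.4, 295.7, 143.9]
ee_rot: [180.0, -0.0, -14.2]
force: [0.2, -0.0, -4.7]
gripper_width: 61.8
gripper_force: 34.9
```

Call:
step_arm(linear=[[0,0,0.08],[0,0,0.14],[0,0,0.17],[0,0,0.19],[0,0,0.2],[0,0,0.2],[0,0,0.2]], turn=[0,0,0,0,0,0,0])

```text
time_s: 18.9
ee_pos: [511.7, 295.9, 84.7]
ee_rot: [-180.0, -0.1, -14.2]
force: [0.1, -0.7, 1.1]
gripper_width: 61.3
gripper_force: 34.9
```

Call:
step_arm(linear=[[0,0,0],[0,0,0],[0,0,0],[0,0,0],[0,0,0]], turn=[0,0,0,0,0], fingers=-1)

```text
time_s: 19.52
ee_pos: [511.4, 295.8, 83.9]
ee_rot: [180.0, -0.0, -14.2]
force: [0.0, 0.1, 1.1]
gripper_width: 91.0
gripper_force: 0.0
```

Call:
step_arm(linear=[[0,0,-0.12],[0,0,-0.28],[0,0,-0.4],[0,0,-0.4],[0.1,0.12,-0.4],[0.21,0.25,-0.4],[0.33,0.39,-0.4],[0.466,0.552,-0.4],[0.466,0.552,-0.4],[0.466,0.552,-0.4],[0.466,0.552,-0.25],[0.466,0.552,-0.12],[0.466,0.552,0],[0.466,0.552,0],[0.466,0.552,0]], turn=[0,0,0,0,0,0,0,0,0,0,0,0,0,0,0])

```text
time_s: 21.4
ee_pos: [606.7, 102.0, 85.2]
ee_rot: [-180.0, -0.1, -14.1]
force: [0.7, 0.2, 0.8]
gripper_width: 91.3
gripper_force: 0.0
```

Call:
step_arm(linear=[[0,0,0],[0,0,0],[0,0,0],[0,0,0],[0,0,0],[0,0,0]], turn=[0,0,0,0,0,0], fingers=1)

```text
time_s: 22.15
ee_pos: [606.5, 100.8, 84.5]
ee_rot: [-180.0, -0.0, -14.2]
force: [-0.9, -0.7, 5.7]
gripper_width: 61.5
gripper_force: 35.0
```

Call:
step_arm(linear=[[0,0,-0.06],[0,0,-0.15],[0,0,-0.25],[0,0,-0.3],[0,0,-0.3],[0.01,0.1,-0.3],[0.04,0.25,-0.3],[0.06,0.4,-0.3],[0.08,0.53,-0.3],[0.08,0.6,-0.3],[0.08,0.6,-0.3]], turn=[0,0,0,0,0,0,0,0,0,0,0])

```text
time_s: 23.52
ee_pos: [584.3, -80.2, 172.9]
ee_rot: [-180.0, 0.1, -14.3]
force: [-0.6, 0.6, -2.8]
gripper_width: 61.3
gripper_force: 35.0
```

Call:
step_arm(linear=[[0.015,0.1,0],[0.04,0.25,0],[0.06,0.4,0],[0.08,0.53,0],[0.085,0.613,0],[0.085,0.613,0],[0.085,0.613,0],[0.085,0.613,0.1],[0.085,0.613,0.18],[0.085,0.613,0.25],[0.085,0.613,0.27],[0.085,0.613,0.28],[0.085,0.613,0.28],[0.085,0.613,0.28]], turn=[0,0,0,0,0,0,0,0,0,0,0,0,0,0])

```text
time_s: 25.28
ee_pos: [565.2, -264.2, 90.8]
ee_rot: [180.0, -0.1, -14.2]
force: [0.6, 0.3, -2.3]
gripper_width: 61.7
gripper_force: 35.0
```

Call:
step_arm(linear=[[0,0,0.002],[0,0,0.004],[0,0,0.006],[0,0,0.006],[0,0,0.006]], turn=[0,0,0,0,0])

```text
time_s: 25.9
ee_pos: [564.8, -264.2, 88.5]
ee_rot: [180.0, -0.0, -14.2]
force: [-1.0, 0.4, 1.2]
gripper_width: 61.8
gripper_force: 35.0
```

```bash
python3 - <<'E'
from workcell import env,cams
import cv2,numpy as np
f=cams.grab_frame("scene")["color"];g=cams.grab_frame("side")["color"]
a=cv2.resize(f[80:260,100:360],(780,540),interpolation=2);cv2.imwrite("pics/p1.png",a)
print(env.state()["ee_pos"],env.state()["force"])
E
```

```text
[ 564.77404513 -264.15613385   88.53935953] [-0.63146426  0.1890446   1.73469568]
```

View pics/p1.png

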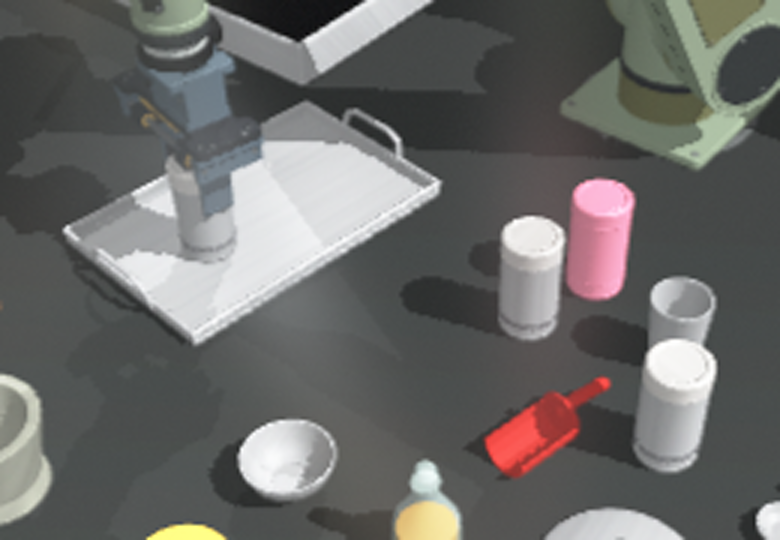

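The crop shows tin B upright well inside the tray with its base at (208,245), and everything else in place. The positive force confirms it is seated, so I'll release it and fetch A.

Call:
step_arm(linear=[[0,0,0],[0,0,0],[0,0,0],[0,0,0],[0,0,0]], turn=[0,0,0,0,0], fingers=-1)

```text
time_s: 26.62
ee_pos: [564.7, -264.0, 88.1]
ee_rot: [180.0, -0.0, -14.2]
force: [-0.4, 0.3, 0.8]
gripper_width: 91.4
gripper_force: 0.0
```

Call:
step_arm(linear=[[0,0,-0.12],[0,0,-0.28],[0,0,-0.4],[0,0,-0.4],[-0.1,-0.16,-0.4],[-0.2,-0.32,-0.4],[-0.3,-0.48,-0.4],[-0.333,-0.526,-0.4],[-0.333,-0.526,-0.4]], turn=[0,0,0,0,0,0,0,0,0])

```text
time_s: 27.75
ee_pos: [506.3, -86.1, 207.6]
ee_rot: [180.0, 0.0, -14.1]
force: [0.7, -0.5, 0.2]
gripper_width: 90.9
gripper_force: 0.0
```

Call:
step_arm(linear=[[-0.1,-0.16,0],[-0.2,-0.32,0],[-0.3,-0.48,0],[-0.334,-0.527,0],[-0.334,-0.527,0],[-0.334,-0.527,0],[-0.334,-0.527,0.15],[-0.334,-0.527,0.29],[-0.334,-0.527,0.415],[-0.334,-0.527,0.415],[-0.334,-0.527,0.415]], turn=[0,0,0,0,0,0,0,0,0,0,0])

```text
time_s: 29.12
ee_pos: [449.9, 90.7, 84.7]
ee_rot: [-180.0, -0.1, -14.3]
force: [0.3, 0.7, -0.4]
gripper_width: 90.9
gripper_force: 0.0
```

Call:
step_arm(linear=[[0,0,0],[0,0,0],[0,0,0],[0,0,0],[0,0,0],[0,0,0]], turn=[0,0,0,0,0,0], fingers=1)

```text
time_s: 29.88
ee_pos: [448.7, 91.3, 84.1]
ee_rot: [-180.0, -0.0, -14.2]
force: [0.8, -1.7, 5.7]
gripper_width: 61.9
gripper_force: 34.9
```

Call:
step_arm(linear=[[0,0,-0.06],[0,0,-0.15],[0,0,-0.25],[0,0,-0.3],[0,0,-0.3],[0.01,0.1,-0.3],[0.04,0.25,-0.3],[0.06,0.4,-0.3],[0.08,0.53,-0.3],[0.084,0.56,-0.3],[0.084,0.56,-0.3]], turn=[0,0,0,0,0,0,0,0,0,0,0])

```text
time_s: 31.25
ee_pos: [431.0, -77.5, 172.8]
ee_rot: [-180.0, 0.1, -14.3]
force: [-0.2, 0.7, -2.0]
gripper_width: 61.8
gripper_force: 34.8
```

Call:
step_arm(linear=[[0.015,0.1,0],[0.04,0.25,0],[0.06,0.4,0],[0.08,0.52,0],[0.084,0.557,0],[0.084,0.557,0],[0.084,0.557,0],[0.084,0.557,0.1],[0.084,0.557,0.18],[0.084,0.557,0.25],[0.084,0.557,0.27],[0.084,0.557,0.28],[0.084,0.557,0.28],[0.084,0.557,0.28]], turn=[0,0,0,0,0,0,0,0,0,0,0,0,0,0])

```text
time_s: 33.0
ee_pos: [415.3, -246.0, 90.3]
ee_rot: [180.0, -0.1, -14.2]
force: [-0.5, 0.3, -1.0]
gripper_width: 61.7
gripper_force: 34.8
```

Call:
step_arm(linear=[[0,0,0.002],[0,0,0.004],[0,0,0.006],[0,0,0.006],[0,0,0.006]], turn=[0,0,0,0,0])

```text
time_s: 33.62
ee_pos: [415.1, -246.0, 88.1]
ee_rot: [180.0, -0.0, -14.2]
force: [0.1, -0.5, 2.5]
gripper_width: 61.4
gripper_force: 34.8
```

Call:
step_arm(linear=[[0,0,0],[0,0,0],[0,0,0],[0,0,0],[0,0,0]], turn=[0,0,0,0,0], fingers=-1)

```text
time_s: 34.25
ee_pos: [414.9, -245.9, 87.8]
ee_rot: [180.0, -0.0, -14.2]
force: [-0.5, 0.7, -0.1]
gripper_width: 91.4
gripper_force: 0.0
```

Call:
step_arm(linear=[[0,0,-0.12],[0,0,-0.28],[0,0,-0.4],[0,0,-0.4],[-0.01,-0.16,-0.4],[-0.03,-0.34,-0.4],[-0.04,-0.52,-0.4],[-0.05,-0.7,-0.4],[-0.065,-0.9,-0.4],[-0.065,-0.9,-0.4]], turn=[0,0,0,0,0,0,0,0,0,0])

```text
time_s: 35.5
ee_pos: [461.9, 24.0, 206.5]
ee_rot: [-180.0, 0.1, -13.9]
force: [-0.4, -0.4, -0.5]
gripper_width: 90.9
gripper_force: 0.0
```

Call:
step_arm(linear=[[-0.01,-0.2,0],[-0.03,-0.38,0],[-0.04,-0.56,0],[-0.05,-0.74,0],[-0.066,-0.929,0],[-0.066,-0.929,0],[-0.066,-0.929,0],[-0.066,-0.929,0],[-0.066,-0.929,0.15],[-0.066,-0.929,0.29],[-0.066,-0.929,0.413],[-0.066,-0.929,0.413],[-0.066,-0.929,0.413]], turn=[0,0,0,0,0,0,0,0,0,0,0,0,0])

```text
time_s: 37.12
ee_pos: [512.8, 295.4, 85.5]
ee_rot: [-179.9, -0.1, -14.3]
force: [0.4, 0.5, 0.7]
gripper_width: 91.3
gripper_force: 0.0
```

Call:
step_arm(linear=[[0,0,0],[0,0,0],[0,0,0],[0,0,0],[0,0,0],[0,0,0]], turn=[0,0,0,0,0,0], fingers=1, force=40)

```text
time_s: 37.88
ee_pos: [512.0, 296.1, 84.5]
ee_rot: [-179.9, -0.1, -14.2]
force: [0.3, 1.3, 5.2]
gripper_width: 61.5
gripper_force: 40.0
```

Call:
step_arm(linear=[[0,0,-0.06],[0,0,-0.15],[0,0,-0.27],[0,0,-0.4],[0,0,-0.5],[0,0,-0.57],[0,0,-0.6],[0,0,-0.6],[0,0,-0.6],[0,0,-0.6],[0,0,-0.6],[0,0,-0.6]], turn=[0,0,0,0,0,0,0,0,0,0,0,0])

```text
time_s: 39.38
ee_pos: [511.6, 295.6, 263.7]
ee_rot: [180.0, 0.0, -14.2]
force: [-0.2, -0.3, -4.2]
gripper_width: 61.2
gripper_force: 40.0
```

```bash
python3 - <<'E'
from workcell import env,cams
import cv2
f=cams.grab_frame("scene")["color"];cv2.imwrite("pics/p2.png",cv2.resize(f[60:320,80:420],(784,600),interpolation=2))
print(env.state()["ee_pos"],env.state()["force"])
E
```

```text
[511.61921438 295.671261   263.78742334] [-0.13570006  0.70632069 -4.07428372]
```

View pics/p2.png

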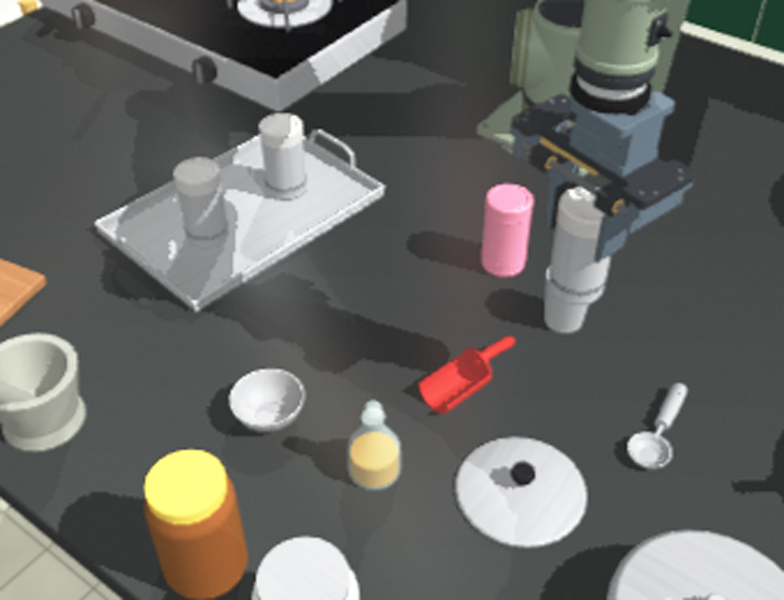

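The picture shows two tins upright on the tray at (200,200) and (283,155). The heaviest is held upright at (580,240), 18 cm up, and nothing else has moved.

```bash
python3 -c "
from workcell import env
print(env.job_done())"
```

```text
the job is handed in; nothing more can be done
None
```

Job handed in: tins A (about 1.4 N) and B (about 2.6 N) stand upright on the tray, and the heaviest, C (about 4.2 N), is held upright about 18 cm above the counter.

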